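# Mirror the row of shelf figures

## Task

Move the four shelf figures (owl, pueblo house, cactus, bottle) from the plain plank into the empty four-bay rack, in reverse order: as the robot sees it, the figure at the left end of the plank goes into the right-end bay, the next one into the bay beside it, and so on until the right-end figure stands in the left-end bay. Set each one down gently, standing flat and upright inside its own bay; do not drop any into place or tip any over.

Things in the scene. Friction and masses are not known exactly. Their poses are not given: they have to be found in the camera images.
- owl: White ceramic owl bank, round, 46 mm in diameter between 20 and 54 mm above its foot, 89 mm tall with two ear tufts, about 150 g; face towards its own -x. Grip anywhere round the belly, well at 42 mm above the foot. Loose, upright; its z axis points up out of its top. It starts standing on disc_a. Origin: centre of the underside. 
- pueblo: Sand-coloured wooden pueblo-house figure: a block 46 x 46 mm and 56 mm tall with a smaller 30 mm block on top, 78 mm tall in all, about 100 g. Small beam ends stick out 5 mm from its +y and -y walls (at 47 mm), so grip it across x (the smooth door wall at -x and back wall at +x, 46 mm apart), well at 42 mm above the foot. Loose, upright; its z axis points up out of its top. It starts standing on disc_b. Origin: centre of the underside. 
- cactus: Carved wooden saguaro cactus: round foot 44 mm in diameter and 12 mm high, round stem 26 mm in diameter up to 76 mm, 87 mm tall in all, about 90 g. Two short arms stand out to its +y and -y side (to 26 mm from the middle, from 21 to 63 mm high), so grip the stem across x, well at 60 mm above the foot. Loose, upright; its z axis points up out of its top. It starts standing on disc_c. Origin: centre of the underside. 
- bottle: Grey-brown stoneware bottle figure, round, belly 44 mm in diameter between 8 and 54 mm above its foot, then a narrow neck with a lip, 82 mm tall, about 160 g. Grip the belly at about 40 mm above the foot. Loose, upright; its z axis points up out of its top. It starts standing on disc_d. Origin: centre of the underside. 
- disc_a: Cork disc, 54 mm in diameter, 3 mm thick, fixed on the plank; the owl starts on it, so it marks the owl's first place in the row after the owl has gone. The four discs look alike and lie in a shuffled order. Origin: centre of its underside, which is the plank's top, 18 mm above the table.
- disc_b: Cork disc, 54 mm in diameter, 3 mm thick, fixed on the plank; the pueblo starts on it, so it marks the pueblo's first place in the row after the pueblo has gone. The four discs look alike and lie in a shuffled order. Origin: centre of its underside, which is the plank's top, 18 mm above the table.
- disc_c: Cork disc, 54 mm in diameter, 3 mm thick, fixed on the plank; the cactus starts on it, so it marks the cactus's first place in the row after the cactus has gone. The four discs look alike and lie in a shuffled order. Origin: centre of its underside, which is the plank's top, 18 mm above the table.
- disc_d: Cork disc, 54 mm in diameter, 3 mm thick, fixed on the plank; the bottle starts on it, so it marks the bottle's first place in the row after the bottle has gone. The four discs look alike and lie in a shuffled order. Origin: centre of its underside, which is the plank's top, 18 mm above the table.
- plank: The plain dark wooden plank on which the row stands at the start, fixed, 82 mm (x) x 310 mm (y) x 18 mm high, flat and without rims. Origin: centre of its underside, on the table. y runs along the row, towards the left as the robot sees it; the discs lie at y = +114, +38, -38 and -114 mm in its frame. It may be the nearer or the farther of the two racks.
- rack: The empty light wooden rack with four bays in a row, fixed, 82 mm (x) x 310 mm (y). Origin: centre of its underside, on the table. y runs along the row, towards the left as the robot sees it. The bay centres lie at x = 0 and y = +114, +38, -38 and -114 mm in its frame; each bay is 70 x 70 mm inside, its floor 10 mm above the table, surrounded by rims and dividers 6 mm thick whose top is 20 mm above the table.
Things that resemble listed ones, but are neither listed nor needed, are in the scene too. What is shaped like the bottle but green or purple is not meant.

How it is judged:
By the outcome, as a careful person would: the job done as asked, in the order asked, and still so for the second after the job is handed in, with the robot touching nothing.
It also fails if it takes over 88 s, if anything falls off the work surface, if the arm or the gripper's body presses on something with over 40 N, if the wrist force passes 120 N, or if a joint passes its speed limit or range.

## Robot

A 6-joint arm with a two-finger parallel gripper is mounted at the origin on the work surface. World frame = base frame: x ahead of the robot, y to its left, z up, the work surface at z = 0. Lengths are in m, angles in rad, forces in N, time in s.
With the tool pointing down it reaches from about 0.25 to 0.725 m from the base axis. Payload 4 kg.
Tool frame: the origin (TCP) lies on the centre line of the jaws, within the pads' length; the fingertips stand 17 mm ahead of it and the grasp point (between the pads) lies 2 mm behind it; z points along the fingers, y is the line along which they close (so a half turn about z gives the same grasp; the last joint's range is limited). The gripper opens to 85 mm and grips with 20 to 120 N. Pads are 22 mm wide; open, the fingers measure 114 mm over their backs; the gripper's body (76 mm by 85 mm) begins 54 mm behind the grasp point. The pads swing forward as they close: fully open they stand 13 mm farther back than shut.
Start: joints at [1.163, 0.241, 0.005, 1.335, 0, 1.571], TCP at [0.198, 0.459, 0.248] pointing down, gripper open.
Joint ranges: [-2.72, 2.72], [-1.05, 1.87], [-1.09, 1.28], [-1.99, 2.15], [-1.42, 1.44], [-3.14, 3.14]. Speed limits (rad/s): [2.79, 2.79, 3.14, 3.14, 3.14, 3.14].

## Interface

Orientations are given as a unit quaternion [x, y, z, w].
In Python, from workcell import bot, camera, get_calibration gives the robot as it stands.
- The arm moves only by the tool apply_moves, never from a script. Its argument "steps" is a list of rows, each a list of 3 entries, a list of its own where there are three numbers: the shift along the tool's x, y, z as a fraction of full scale, then the turn, a rotation vector about the tool's x, y, z as a fraction of full scale, then the opening, from 0 (shut) to 1 (fully open). A call has exactly 8 rows; each row shifts and turns the commanded pose from where the row before left it, along the tool's axes as they then stand; what a row does not reach is not made up. Full scale, the value 1, is 20 cm for a shift and pi rad for a turn. A row lasts 1/12 s, in which the tool goes at most 41.7 mm and 7.16 degrees, less where a joint would pass 70% of its speed; a pose out of reach is approached as far as the arm can. A call with a number of a shift or a turn outside -1 to 1 is refused whole. A call with a gripper value outside its range is refused whole. The fingers move at their own pace and stop on an object; the grip force is fixed at half the most. Time passes only in rows, so rows that do not move let the fingers close, or fill a call up. It gives the time, the measured TCP pose, the force, the opening and the grip force at its end, in the units of the state.
- bot.get_obs(): the state, without advancing time (a new reading comes with each control period).
- camera(name): name is "scene" or "top" or "wrist"; returns (picture, depth): 480x640x3 uint8, red, green, blue; 480x640 float32, m along the optical axis (not along the pixel's ray), 0 where there is no reading.
- get_calibration(name): a dict with "fov_y" (degrees; the focal length in pixels is half the picture's height over the tangent of half this angle, whatever the lens; pixels are square), "cx", "cy" (the principal point, pixels), "rvec" (rotation vector, rad) and "tvec" (3), from world to camera coordinates, as OpenCV has them. Camera axes: x right, y down, z forward; pixel columns grow to the right and rows downward; lengths in m; the calibration is good to about 2 mm. A picture is of the moment at which its call begins: read the wrist's pose just before it. get_calibration takes no time and is no camera call; for the wrist camera it gives the pose at the moment of the call.
- bot.job_done(): hands the job in; it is judged then, once.
The state is a dict: "clock": time; "joint_pos": joint angles; "joint_vel": joint speeds; "tau": joint torques, N m; "eef_pos": TCP position; "tool_rot": TCP orientation; "ft_force": force on the tool from outside, world axes, zero at the start; "ft_torque": the same for the moment, N m; "grip_width": finger opening in m; "grasp_force": force on a finger pad.
Only numpy, scipy, OpenCV 4.12 (cv2) and the standard library are available. Lean on these libraries where they do the work, as an engineer would, in place of code of your own. Each camera call takes 0.05 s, during which the arm holds its last target. There are 200 camera calls.

## Working session

There is one attempt and no reset: what is moved stays moved. The work goes in short steps, Python scripts to look and compute and a tool call to move; the robot and the scene stay as the last step left them, time stands still between calls to the robot, and variables do not carry over. Pictures are saved under pics/ and viewed, at most 14 in all, crops included, and the job is handed in when it is done.

Besides the shell and the picture viewer there is one more tool, called after "Emit:" as a command line: name --argument value ..., lists and objects as JSON in quotes. apply_moves: Moves the arm, as the interface text tells. Its arguments: {"type":"object","properties":{"steps":{"type":"array"}},"required":["steps"]}

```bash
ls; mkdir -p pics
cat > h.py <<'E'
import numpy as np, cv2, pickle
from workcell import bot, camera, get_calibration
def K(c):
    f=240/np.tan(np.radians(c['fov_y'])/2); return f
def w2p(c,P):
    R=cv2.Rodrigues(np.array(c['rvec'],float))[0]; q=R@np.array(P,float)+np.array(c['tvec']).ravel(); f=K(c)
    return f*q[0]/q[2]+c['cx'], f*q[1]/q[2]+c['cy'], q[2]
def cloud(c,d):
    f=K(c); v,u=np.mgrid[:480,:640]; R=cv2.Rodrigues(np.array(c['rvec'],float))[0]
    q=np.stack([(u-c['cx'])/f*d,(v-c['cy'])/f*d,d],-1)-np.array(c['tvec']).ravel()
    P=q@R; P[d==0]=np.nan; return P
def snap(n,fn):
    c=get_calibration(n); im,d=camera(n); cv2.imwrite('pics/'+fn+'.png',im[:,:,::-1]); np.savez(fn+'.npz',im=im,d=d); pickle.dump(c,open(fn+'.pkl','wb')); return c,im,d
def load(fn):
    z=np.load(fn+'.npz'); return pickle.load(open(fn+'.pkl','rb')),z['im'],z['d']
E
python3 - <<'E'
from h import *
for n in('top','scene'):
    c,im,d=snap(n,n+'0'); print(n,c, (d>0).mean())
o=bot.get_obs(); print(o)
E
```

```text
pics
top {'fov_y': 43.06247169021911, 'cx': 320.56106273216136, 'cy': 237.50320687233645, 'rvec': array([ 2.16985899, -2.11366327,  0.24189816]), 'tvec': array([-0.0257735 ,  0.51738904,  0.76406988])} 0.9959114583333334
scene {'fov_y': 43.28705682540319, 'cx': 317.4050643037353, 'cy': 241.97933838460492, 'rvec': array([ 1.82832272,  1.43276353, -0.72223299]), 'tvec': array([-0.14145982, -0.26366775,  1.4505708 ])} 0.9960286458333333
{'clock': 0.1, 'joint_pos': array([1.16298242e+00, 2.41315323e-01, 3.85319560e-03, 1.33520720e+00,
       4.24030717e-05, 1.57081641e+00]), 'joint_vel': array([ 0.0007085 , -0.00204501,  0.00450341, -0.00095585,  0.00053288,
        0.00192762]), 'tau': array([-6.80436460e-05, -3.73137617e+01,  2.53010362e+01,  1.08382112e-02,
       -1.86381556e-05,  5.50849350e-06]), 'eef_pos': array([0.19807665, 0.45850467, 0.2475109 ]), 'tool_rot': array([ 2.02506644e-01,  9.79280441e-01, -9.12808032e-04, -2.10391602e-04]), 'ft_force': array([-0.16425938, -0.23144958,  0.14371921]), 'ft_torque': array([0.00439379, 0.06054497, 0.02691424]), 'grasp_force': 0.0, 'grip_width': 0.08538484825110317}
```

View pics/top0.png

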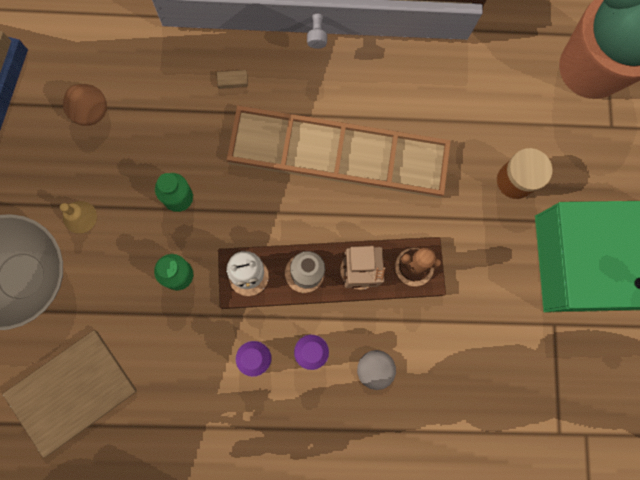

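View pics/scene0.png

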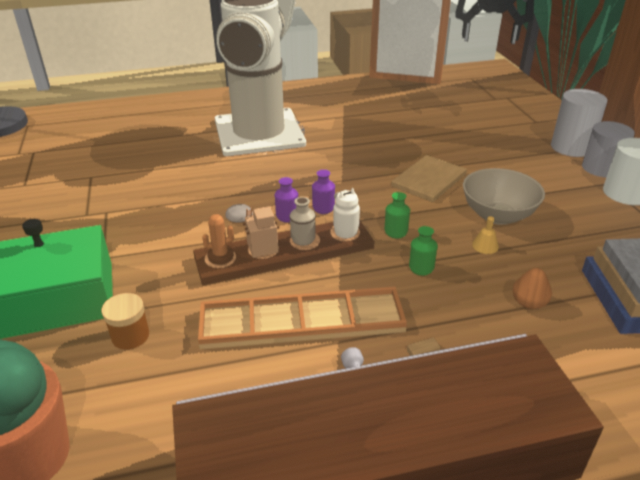

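Top view: the row as the robot sees it, left to right, is owl (245,272), bottle (305,272), pueblo (362,268), cactus (418,262) on the dark plank. The rack with bays is at about (259,138), (314,148), (367,157), (420,165). Lookalikes are green bottles (174,192) and (174,272), purple ones (253,358) and (312,352), and a grey stone at (376,370). The grey-brown bottle on the plank is the one meant.

```bash
python3 - <<'E'
from h import *
c,im,d=load('top0'); P=cloud(c,d)
R=cv2.Rodrigues(c['rvec'])[0]; print('cam',-R.T@c['tvec'])
def ray(u,v,z):
    f=K(c); r=R.T@np.array([(u-c['cx'])/f,(v-c['cy'])/f,1]); o=-R.T@c['tvec']; return o+r*(z-o[2])/r[2]
for n,z,pts in(('plank',.018,[(219,250),(441,238),(446,295),(222,307)]),('rack',.02,[(236,108),(450,144),(444,192),(229,158)])):
    Q=np.array([ray(*p,z)[:2] for p in pts]); r=cv2.minAreaRect(Q.astype(np.float32)); print(n,Q.round(3).tolist(),Q.mean(0).round(4),r)
# depth based
X,Y,Z=P[...,0],P[...,1],P[...,2]
ker=np.ones((3,3),np.uint8)
for n,box in(('plank',(205,230,455,315)),('rack',(220,100,460,200))):
    m=np.zeros((480,640),bool); a=box; m[a[1]:a[3],a[0]:a[2]]=1
    m&=(Z>.012)&(Z<.03)if n=='rack' else (Z>.012)&(Z<.023)
    k,l,s,_=cv2.connectedComponentsWithStats(m.astype(np.uint8)); i=1+s[1:,4].argmax(); m=l==i
    r=cv2.minAreaRect(P[m][:,:2].astype(np.float32)); print(n,r,np.median(Z[m]))
print('table z',np.nanmedian(Z[320:335,460:520]))
for n,(u0,v0,u1,v1) in dict(owl=(222,245,273,300),bottle=(280,245,330,300),pueblo=(335,240,390,295),cactus=(392,238,445,290),purp1=(230,335,275,385),purp2=(290,330,335,375),stone=(350,345,400,395)).items():
    q=P[v0:v1,u0:u1].reshape(-1,3)
    print(n,'zmax',np.nanpercentile(q[:,2],99.5).round(4))
    for lo,hi in((.03,.08),(.045,.07),(.075,.09),(.09,.115)):
        s=q[(q[:,2]>lo)&(q[:,2]<hi)]
        if len(s)>8:
            r=cv2.minAreaRect(s[:,:2].astype(np.float32)); print('  ',lo,hi,len(s),np.round(r[0],4),np.round(r[1],4),round(r[2],1))
E
python3 - <<'E'
import cv2
im=cv2.imread('pics/top0.png')[90:310,215:455]
cv2.imwrite('pics/crop1.png',cv2.resize(im,None,fx=2.7,fy=2.7,interpolation=cv2.INTER_CUBIC))
E
```

```text
cam [0.367769   0.01802187 0.84651028]
plank [[0.502, 0.126], [0.528, -0.182], [0.448, -0.188], [0.424, 0.118]] [ 0.4757 -0.0316] ((0.4752517342567444, -0.03147588670253754), (0.07976721227169037, 0.308618426322937), 4.838260650634766)
rack [[0.708, 0.112], [0.666, -0.196], [0.594, -0.187], [0.633, 0.118]] [ 0.6503 -0.0382] ((0.6498912572860718, -0.0370987206697464), (0.3114427328109741, 0.07508835196495056), 82.20503234863281)
plank ((0.4768790304660797, -0.029606446623802185), (0.0827823281288147, 0.31035947799682617), 4.810426712036133) 0.018908711396261914
rack ((0.6516057252883911, -0.03734463453292847), (0.31072548031806946, 0.08478538691997528), 82.57782745361328) 0.020222828301998376
table z 0.0003834781311251181
owl zmax 0.1085
   0.03 0.08 206 [0.4676 0.0826] [0.04   0.0451] 41.8
   0.045 0.07 71 [0.4573 0.0755] [0.0146 0.0422] 36.0
   0.075 0.09 136 [0.4673 0.0822] [0.0397 0.0447] 43.9
   0.09 0.115 847 [0.4672 0.0844] [0.0429 0.0386] 3.6
bottle zmax 0.1063
   0.03 0.08 482 [0.473  0.0052] [0.0439 0.0439] 46.8
   0.045 0.07 47 [0.4573 0.0063] [0.0398 0.0132] 85.6
   0.075 
[... 270 characters left out ...]
457 0.0462] 4.0
   0.09 0.115 641 [ 0.4817 -0.0689] [0.0365 0.0415] 2.8
cactus zmax 0.1084
   0.03 0.08 539 [ 0.486  -0.1407] [0.043  0.0394] 46.4
   0.045 0.07 125 [ 0.4843 -0.1411] [0.0508 0.0188] 81.0
   0.075 0.09 112 [ 0.4851 -0.134 ] [0.0358 0.014 ] 62.8
   0.09 0.115 337 [ 0.4872 -0.1415] [0.0246 0.0247] 45.0
purp1 zmax 0.0858
   0.03 0.08 627 [0.3576 0.0706] [0.0439 0.0432] 1.9
   0.045 0.07 620 [0.3576 0.0706] [0.0439 0.0432] 1.9
   0.075 0.09 362 [0.3579 0.0711] [0.0253 0.0247] 47.4
purp2 zmax 0.0852
   0.03 0.08 626 [ 0.3674 -0.0032] [0.0429 0.0438] 1.3
   0.045 0.07 617 [ 0.3674 -0.0032] [0.0429 0.0438] 1.3
   0.075 0.09 351 [ 0.3674 -0.0036] [0.0243 0.0248] 1.3
stone zmax 0.0237
```

View pics/crop1.png

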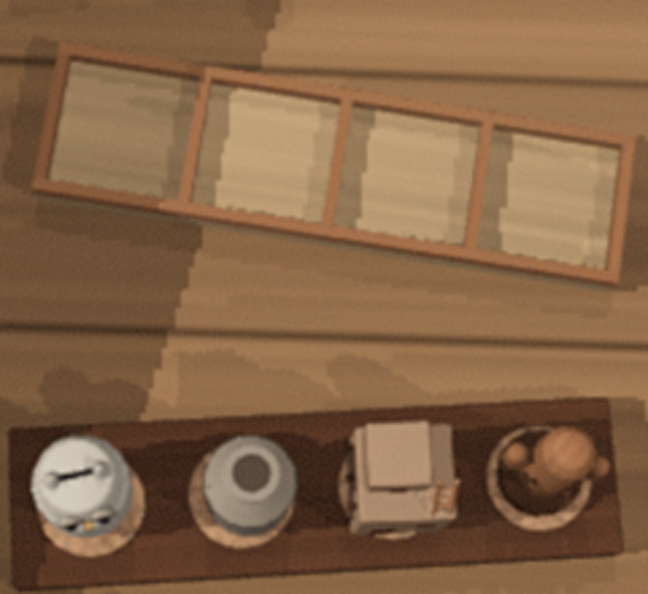

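Crop: the grey-brown bottle (254,490) is second from the left on the plank, between the owl (80,485) and the pueblo (405,475). The cactus is at (555,465) with its arms at (515,455) and (600,466). Sizes and heights match the descriptions, and the plank and rack dimensions fit to about 2 mm.

```bash
cat > plan.py <<'E'
import sys, json
from h import *
from scipy.spatial.transform import Rotation as Ro
def yaw(R): y=R.as_matrix()[:,1]; return np.degrees(np.arctan2(y[1],y[0]))
def plan(wps,start=None):
    """wps: (x,y,z,yaw_deg of tool y,grip,nrows); prints rows"""
    o=bot.get_obs(); p=np.array(o['eef_pos']); R=Ro.from_quat(o['tool_rot'])
    print('now',p.round(4),'yaw',yaw(R).round(2),'t',round(o['clock'],2))
    if start: p,yw=np.array(start[:3]),start[3]
    rows=[]; y0=start[3] if start else yaw(R)
    for x,y,z,yw,g,n in wps:
        yw=y0+(yw-y0+90)%180-90 if yw is not None else y0
        tgt=np.array([x,y,z]); d=tgt-p; dy=(yw-y0)
        for i in range(n):
            a=np.radians(y0+dy*i/n); ty=np.array([np.cos(a),np.sin(a),0]); tz=np.array([0,0,-1.]); tx=np.cross(ty,tz)
            s=np.array([tx@d,ty@d,tz@d])/n/.2
            rows.append([[round(float(k),3)+0. for k in s],[0,0,round(-dy/n/180,4)+0.],g])
        p,y0=tgt,yw
    for i in range(0,len(rows),8): print(json.dumps(rows[i:i+8]))
E
python3 - <<'E'
from plan import *
plan([(.4672,.0838,.20,4,1,16)])
E
```

```text
now [0.1981 0.4585 0.2475] yaw 66.63 t 0.1
[[[-0.124, -0.074, 0.015], [0, 0, 0.0217], 1], [[-0.128, -0.066, 0.015], [0, 0, 0.0217], 1], [[-0.133, -0.057, 0.015], [0, 0, 0.0217], 1], [[-0.136, -0.047, 0.015], [0, 0, 0.0217], 1], [[-0.139, -0.038, 0.015], [0, 0, 0.0217], 1], [[-0.141, -0.028, 0.015], [0, 0, 0.0217], 1], [[-0.143, -0.019, 0.015], [0, 0, 0.0217], 1], [[-0.144, -0.009, 0.015], [0, 0, 0.0217], 1]]
[[[-0.144, 0.001, 0.015], [0, 0, 0.0217], 1], [[-0.144, 0.011, 0.015], [0, 0, 0.0217], 1], [[-0.143, 0.021, 0.015], [0, 0, 0.0217], 1], [[-0.141, 0.03, 0.015], [0, 0, 0.0217], 1], [[-0.139, 0.04, 0.015], [0, 0, 0.0217], 1], [[-0.136, 0.049, 0.015], [0, 0, 0.0217], 1], [[-0.132, 0.058, 0.015], [0, 0, 0.0217], 1], [[-0.128, 0.067, 0.015], [0, 0, 0.0217], 1]]
```

Emit:
apply_moves --steps '[[[-0.124,-0.074,0.015],[0,0,0.0217],1],[[-0.128,-0.066,0.015],[0,0,0.0217],1],[[-0.133,-0.057,0.015],[0,0,0.0217],1],[[-0.136,-0.047,0.015],[0,0,0.0217],1],[[-0.139,-0.038,0.015],[0,0,0.0217],1],[[-0.141,-0.028,0.015],[0,0,0.0217],1],[[-0.143,-0.019,0.015],[0,0,0.0217],1],[[-0.144,-0.009,0.015],[0,0,0.0217],1]]'

```text
clock: 0.77
eef_pos: [0.3332, 0.2703, 0.2238]
tool_rot: [0.46, 0.888, -0.0, -0.0]
ft_force: [0.0, 0.0, -0.6]
grip_width: 0.0857
grasp_force: 0.0
```

Emit:
apply_moves --steps '[[[-0.144,0.001,0.015],[0,0,0.0217],1],[[-0.144,0.011,0.015],[0,0,0.0217],1],[[-0.143,0.021,0.015],[0,0,0.0217],1],[[-0.141,0.03,0.015],[0,0,0.0217],1],[[-0.139,0.04,0.015],[0,0,0.0217],1],[[-0.136,0.049,0.015],[0,0,0.0217],1],[[-0.132,0.058,0.015],[0,0,0.0217],1],[[-0.128,0.067,0.015],[0,0,0.0217],1]]'

```text
clock: 1.43
eef_pos: [0.4682, 0.0828, 0.1998]
tool_rot: [0.682, 0.731, -0.0, -0.0]
ft_force: [0.3, 0.6, 0.2]
grip_width: 0.0852
grasp_force: 0.0
```

Run:
```python
from plan import *
c,im,d=snap('wrist','w1'); P=cloud(c,d)
for n,xy in dict(owl=(.4672,.0838),bottle=(.473,.0048),pueblo=(.4783,-.0686)).items(): print(n,np.round(w2p(c,(*xy,.1)),1))
for n,(x,y) in dict(owl=(.4672,.0838),bottle=(.473,.0048)).items():
    m=(abs(P[...,0]-x)<.036)&(abs(P[...,1]-y)<.036)
    for lo,hi in((.045,.08),(.08,.115)):
        k=m&(P[...,2]>lo)&(P[...,2]<hi)
        if k.sum()>20: print(n,lo,cv2.minAreaRect(P[k][:,:2].astype(np.float32)),P[k][:,2].max())
plan([])
```

```text
owl [3.193e+02 2.515e+02 2.000e-01]
bottle [3.200e+02 3.615e+02 3.000e-01]
pueblo [3.203e+02 4.464e+02 3.000e-01]
owl 0.045 ((0.4698762595653534, 0.09597353637218475), (0.0233177337795496, 0.04534725099802017), 77.83991241455078) 0.07998794718273611
owl 0.08 ((0.46532779932022095, 0.08612926304340363), (0.04362236708402634, 0.037831902503967285), 5.3737969398498535) 0.1122945097736649
bottle 0.045 ((0.47053617238998413, 0.009404352866113186), (0.04464146867394447, 0.037426747381687164), 1.9734728336334229) 0.07999606436538478
bottle 0.08 ((0.4703727960586548, 0.007299000397324562), (0.0342203751206398, 0.03127013519406319), 2.5355312824249268) 0.10614229303266834
now [0.471  0.0793 0.1992] yaw 3.56 t 1.48
```

View pics/w1.png

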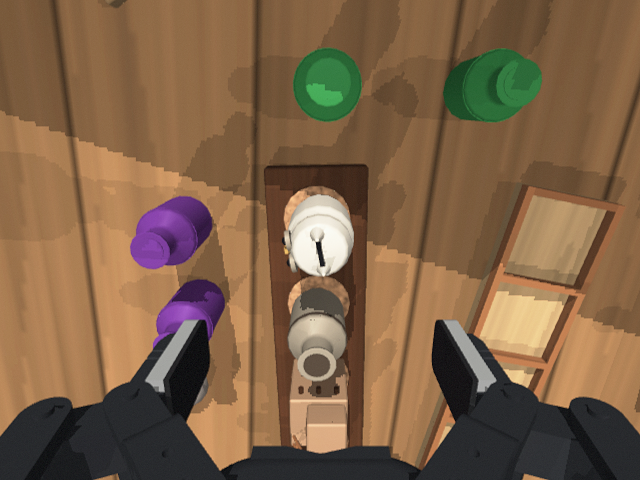

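Wrist view: the owl (320,240) sits under the jaws and the grey-brown bottle (317,340) is next, so the gripper lies along the row with the fingers to its sides. I'll descend on the owl.

Emit:
apply_moves --steps '[[[0,0,0],[0,0,0],1],[[0,0,0.1],[0,0,0],1],[[0,0,0.15],[0,0,0],1],[[0,0,0.15],[0,0,0],1],[[0,0,0.145],[0,0,0],1],[[0,0,0.1],[0,0,0],1],[[0,0,0.05],[0,0,0],1],[[0,0,0],[0,0,0],1]]'

```text
clock: 2.15
eef_pos: [0.4647, 0.0846, 0.0586]
tool_rot: [0.68, 0.733, -0.003, -0.002]
ft_force: [-0.6, -0.7, 0.1]
grip_width: 0.0854
grasp_force: 0.0
```

Run:
```python
from plan import *
c,im,d=snap('wrist','w2'); P=cloud(c,d)
for n,(x,y) in dict(owl=(.4672,.0838),bottle=(.473,.0048)).items():
    m=(abs(P[...,0]-x)<.036)&(abs(P[...,1]-y)<.036)
    for lo,hi in((.045,.08),(.08,.115)):
        k=m&(P[...,2]>lo)&(P[...,2]<hi)
        if k.sum()>20: print(n,lo,cv2.minAreaRect(P[k][:,:2].astype(np.float32)),P[k][:,2].max())
plan([])
```

```text
owl 0.045 ((0.4679791331291199, 0.09475822001695633), (0.02604156918823719, 0.04580880329012871), 87.97779083251953) 0.07999829892470915
owl 0.08 ((0.46877872943878174, 0.09025527536869049), (0.0712490826845169, 0.03134450688958168), 9.859477043151855) 0.11499915939667535
now [0.4661 0.0848 0.0601] yaw 4.24 t 2.2
```

Emit:
apply_moves --steps '[[[0,0,0],[0,0,0],0],[[0,0,0],[0,0,0],0],[[0,0,0],[0,0,0],0],[[0,0,0],[0,0,0],0],[[0,0,0],[0,0,0],0],[[0,0,0],[0,0,0],0],[[0,0,0],[0,0,0],0],[[0,0,0],[0,0,0],0]]'

```text
clock: 2.87
eef_pos: [0.4689, 0.0845, 0.0627]
tool_rot: [0.681, 0.732, 0.001, 0.001]
ft_force: [-0.5, -0.1, 6.5]
grip_width: 0.0442
grasp_force: 61.9
```

Run:
```python
from plan import *
# lift, go to b4
plan([(.467,.084,.165,4,0,8)]+[(.6363,-.1505,.165,-7.4,0,16)],(.467,.084,.061,4))
```

```text
now [0.4689 0.0845 0.0627] yaw 4.14 t 2.87
[[[0.0, 0.0, -0.065], [0, 0, 0.0], 0], [[0.0, 0.0, -0.065], [0, 0, 0.0], 0], [[0.0, 0.0, -0.065], [0, 0, 0.0], 0], [[0.0, 0.0, -0.065], [0, 0, 0.0], 0], [[0.0, 0.0, -0.065], [0, 0, 0.0], 0], [[0.0, 0.0, -0.065], [0, 0, 0.0], 0], [[0.0, 0.0, -0.065], [0, 0, 0.0], 0], [[0.0, 0.0, -0.065], [0, 0, 0.0], 0]]
[[[-0.077, 0.048, 0.0], [0, 0, 0.004], 0], [[-0.076, 0.049, 0.0], [0, 0, 0.004], 0], [[-0.076, 0.05, 0.0], [0, 0, 0.004], 0], [[-0.075, 0.05, 0.0], [0, 0, 0.004], 0], [[-0.074, 0.051, 0.0], [0, 0, 0.004], 0], [[-0.074, 0.052, 0.0], [0, 0, 0.004], 0], [[-0.073, 0.053, 0.0], [0, 0, 0.004], 0], [[-0.072, 0.054, 0.0], [0, 0, 0.004], 0]]
[[[-0.072, 0.055, 0.0], [0, 0, 0.004], 0], [[-0.071, 0.056, 0.0], [0, 0, 0.004], 0], [[-0.07, 0.057, 0.0], [0, 0, 0.004], 0], [[-0.07, 0.058, 0.0], [0, 0, 0.004], 0], [[-0.069, 0.059, 0.0], [0, 0, 0.004], 0], [[-0.068, 0.059, 0.0], [0, 0, 0.004], 0], [[-0.067, 0.06, 0.0], [0, 0, 0.004], 0], [[-0.067, 0.061, 0.0], [0, 0, 0.004], 0]]
```

Emit:
apply_moves --steps '[[[0,0,-0.02],[0,0,0],0],[[0,0,-0.05],[0,0,0],0],[[0,0,-0.09],[0,0,0],0],[[0,0,-0.1],[0,0,0],0],[[0,0,-0.1],[0,0,0],0],[[0,0,-0.1],[0,0,0],0],[[-0.03,0.02,-0.06],[0,0,0],0],[[-0.05,0.03,0],[0,0,0],0]]'

```text
clock: 3.53
eef_pos: [0.4806, 0.0695, 0.1683]
tool_rot: [0.681, 0.733, 0.002, 0.002]
ft_force: [-0.0, 0.0, -1.8]
grip_width: 0.0444
grasp_force: 61.4
```

Emit:
apply_moves --steps '[[[-0.077,0.048,0.0],[0,0,0.004],0],[[-0.076,0.049,0.0],[0,0,0.004],0],[[-0.076,0.05,0.0],[0,0,0.004],0],[[-0.075,0.05,0.0],[0,0,0.004],0],[[-0.074,0.051,0.0],[0,0,0.004],0],[[-0.074,0.052,0.0],[0,0,0.004],0],[[-0.073,0.053,0.0],[0,0,0.004],0],[[-0.072,0.054,0.0],[0,0,0.004],0]]'

```text
clock: 4.2
eef_pos: [0.5637, -0.0496, 0.1637]
tool_rot: [0.717, 0.697, -0.001, -0.001]
ft_force: [-0.2, -0.1, -2.1]
grip_width: 0.0445
grasp_force: 61.3
```

Emit:
apply_moves --steps '[[[-0.072,0.055,0.0],[0,0,0.004],0],[[-0.071,0.056,0.0],[0,0,0.004],0],[[-0.07,0.057,0.0],[0,0,0.004],0],[[-0.07,0.058,0.0],[0,0,0.004],0],[[-0.069,0.059,0.0],[0,0,0.004],0],[[-0.068,0.059,0.0],[0,0,0.004],0],[[0,0.01,0.0],[0,0,0.004],0],[[0,0,0],[0,0,0.004],0]]'

```text
clock: 4.87
eef_pos: [0.6293, -0.1376, 0.1633]
tool_rot: [0.752, 0.659, -0.001, -0.001]
ft_force: [0.0, -1.0, -2.0]
grip_width: 0.0446
grasp_force: 61.5
```

Run:
```python
from plan import *
c,im,d=snap('top','t2')
plan([(.6363,-.1505,.055,-7.4,0,8)])
```

```text
now [ 0.6288 -0.1368  0.1636] yaw -7.51 t 4.92
[[[-0.008, 0.006, 0.068], [0, 0, -0.0001], 0], [[-0.008, 0.006, 0.068], [0, 0, -0.0001], 0], [[-0.008, 0.006, 0.068], [0, 0, -0.0001], 0], [[-0.008, 0.006, 0.068], [0, 0, -0.0001], 0], [[-0.008, 0.006, 0.068], [0, 0, -0.0001], 0], [[-0.008, 0.006, 0.068], [0, 0, -0.0001], 0], [[-0.008, 0.006, 0.068], [0, 0, -0.0001], 0], [[-0.008, 0.006, 0.068], [0, 0, -0.0001], 0]]
```

View pics/t2.png

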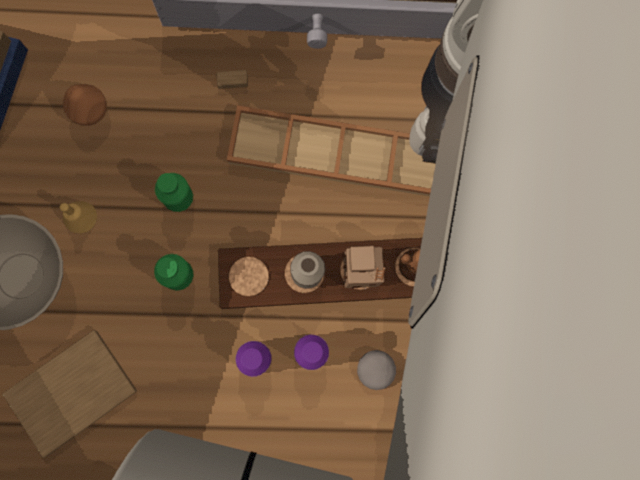

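The top view shows the owl held over the right-end bay near (425,130), its disc (248,277) empty, and the other three still standing.

Emit:
apply_moves --steps '[[[-0.02,0.015,0.06],[0,0,0],0],[[-0.02,0.015,0.12],[0,0,0],0],[[-0.02,0.015,0.14],[0,0,0],0],[[-0.004,0.003,0.1],[0,0,0],0],[[0,0,0.06],[0,0,0],0],[[0,0,0.04],[0,0,0],0],[[0,0,0.02],[0,0,0],0],[[0,0,0],[0,0,0],0]]'

```text
clock: 5.58
eef_pos: [0.6371, -0.1498, 0.0568]
tool_rot: [0.751, 0.66, -0.0, -0.0]
ft_force: [-0.1, -1.3, -2.1]
grip_width: 0.0445
grasp_force: 61.5
```

Run:
```python
from plan import *
c,im,d=snap('scene','s2')
plan([])
for i,z in ((0,.02),(1,.02)):
  pass
cv2.imwrite('pics/s2c.png',cv2.resize(im[180:360,150:420,::-1],None,fx=2.8,fy=2.8,interpolation=cv2.INTER_CUBIC))
```

```text
now [ 0.6378 -0.15    0.0579] yaw -7.35 t 5.63
```

View pics/s2c.png

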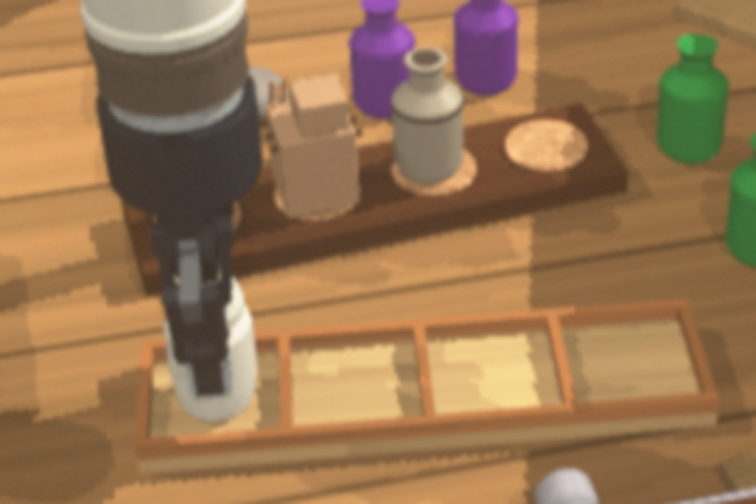

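The crop shows the owl upright over the right-end bay (215,370), clear of the rims and a few mm above the floor. I'll lower it slowly and watch the force.

Emit:
apply_moves --steps '[[[0,0,0.01],[0,0,0],0],[[0,0,0.008],[0,0,0],0],[[0,0,0.005],[0,0,0],0],[[0,0,0.002],[0,0,0],0],[[0,0,0],[0,0,0],0],[[0,0,0],[0,0,0],0],[[0,0,0],[0,0,0],0],[[0,0,0],[0,0,0],0]]'

```text
clock: 6.3
eef_pos: [0.6374, -0.1503, 0.0524]
tool_rot: [0.751, 0.66, 0.0, 0.0]
ft_force: [-0.6, -0.3, -2.2]
grip_width: 0.0444
grasp_force: 61.5
```

Emit:
apply_moves --steps '[[[0,0,0.002],[0,0,0],0],[[0,0,0.002],[0,0,0],0],[[0,0,0.002],[0,0,0],0],[[0,0,0.001],[0,0,0],0],[[0,0,0],[0,0,0],0],[[0,0,0],[0,0,0],0],[[0,0,0],[0,0,0],0],[[0,0,0],[0,0,0],0]]'

```text
clock: 6.97
eef_pos: [0.6374, -0.1502, 0.0518]
tool_rot: [0.751, 0.66, 0.0, 0.0]
ft_force: [-3.0, 0.2, 6.1]
grip_width: 0.0443
grasp_force: 62.1
```

Contact with the floor at the expected height (0.0518). I'll open and retreat straight up.

Emit:
apply_moves --steps '[[[0,0,0],[0,0,0],0.56],[[0,0,0],[0,0,0],0.6],[[0,0,0],[0,0,0],0.7],[[0,0,0],[0,0,0],0.8],[[0,0,0],[0,0,0],0.9],[[0,0,0],[0,0,0],1],[[0,0,0],[0,0,0],1],[[0,0,0],[0,0,0],1]]'

```text
clock: 7.63
eef_pos: [0.6374, -0.1502, 0.0508]
tool_rot: [0.751, 0.66, -0.0, -0.0]
ft_force: [-0.2, 0.7, 0.3]
grip_width: 0.0854
grasp_force: 0.0
```

Run:
```python
from plan import *
plan([])
# up to z .17 then to bottle at .17 (wp z) 
plan([(.473,.0055,.17,3.5,1,16)],(.637,-.150,.17,-7.4))
```

```text
now [ 0.6374 -0.1502  0.0508] yaw -7.38 t 7.63
now [ 0.6374 -0.1502  0.0508] yaw -7.38 t 7.63
[[[0.042, -0.057, 0.0], [0, 0, -0.0038], 1], [[0.042, -0.057, 0.0], [0, 0, -0.0038], 1], [[0.043, -0.056, 0.0], [0, 0, -0.0038], 1], [[0.044, -0.056, 0.0], [0, 0, -0.0038], 1], [[0.044, -0.055, 0.0], [0, 0, -0.0038], 1], [[0.045, -0.055, 0.0], [0, 0, -0.0038], 1], [[0.046, -0.054, 0.0], [0, 0, -0.0038], 1], [[0.046, -0.053, 0.0], [0, 0, -0.0038], 1]]
[[[0.047, -0.053, 0.0], [0, 0, -0.0038], 1], [[0.047, -0.052, 0.0], [0, 0, -0.0038], 1], [[0.048, -0.052, 0.0], [0, 0, -0.0038], 1], [[0.049, -0.051, 0.0], [0, 0, -0.0038], 1], [[0.049, -0.051, 0.0], [0, 0, -0.0038], 1], [[0.05, -0.05, 0.0], [0, 0, -0.0038], 1], [[0.05, -0.049, 0.0], [0, 0, -0.0038], 1], [[0.051, -0.049, 0.0], [0, 0, -0.0038], 1]]
```

Emit:
apply_moves --steps '[[[0,0,-0.03],[0,0,0],1],[[0,0,-0.07],[0,0,0],1],[[0,0,-0.1],[0,0,0],1],[[0,0,-0.12],[0,0,0],1],[[0,0,-0.13],[0,0,0],1],[[0,0,-0.1],[0,0,0],1],[[0,0,-0.05],[0,0,0],1],[[0,0,0],[0,0,0],1]]'

```text
clock: 8.3
eef_pos: [0.6392, -0.1506, 0.1747]
tool_rot: [0.751, 0.66, 0.002, 0.003]
ft_force: [0.2, -0.5, 0.1]
grip_width: 0.0854
grasp_force: 0.0
```

Emit:
apply_moves --steps '[[[0.042,-0.057,0.0],[0,0,-0.0038],1],[[0.042,-0.057,0.0],[0,0,-0.0038],1],[[0.043,-0.056,0.0],[0,0,-0.0038],1],[[0.044,-0.056,0.0],[0,0,-0.0038],1],[[0.044,-0.055,0.0],[0,0,-0.0038],1],[[0.045,-0.055,0.0],[0,0,-0.0038],1],[[0.046,-0.054,0.0],[0,0,-0.0038],1],[[0.046,-0.053,0.0],[0,0,-0.0038],1]]'

```text
clock: 8.97
eef_pos: [0.5536, -0.0717, 0.169]
tool_rot: [0.719, 0.695, -0.001, -0.001]
ft_force: [-0.5, -1.0, 0.2]
grip_width: 0.0855
grasp_force: 0.0
```

Emit:
apply_moves --steps '[[[0.047,-0.053,0.0],[0,0,-0.0038],1],[[0.047,-0.052,0.0],[0,0,-0.0038],1],[[0.048,-0.052,0.0],[0,0,-0.0038],1],[[0.049,-0.051,0.0],[0,0,-0.0038],1],[[0.049,-0.051,0.0],[0,0,-0.0038],1],[[0.05,-0.05,0.0],[0,0,-0.0038],1],[[0.05,-0.049,0.0],[0,0,-0.0038],1],[[0.051,-0.049,0.0],[0,0,-0.0038],1]]'

```text
clock: 9.63
eef_pos: [0.4715, 0.0056, 0.1693]
tool_rot: [0.685, 0.729, -0.001, -0.001]
ft_force: [0.2, -0.3, -0.5]
grip_width: 0.0858
grasp_force: 0.0
```

Emit:
apply_moves --steps '[[[0,0,0],[0,0,0],1],[[0,0,0],[0,0,0],1],[[0,0,0],[0,0,0],1],[[0,0,0],[0,0,0],1],[[0,0,0],[0,0,0],1],[[0,0,0],[0,0,0],1],[[0,0,0],[0,0,0],1],[[0,0,0],[0,0,0],1]]'

```text
clock: 10.3
eef_pos: [0.4733, 0.005, 0.1708]
tool_rot: [0.685, 0.729, -0.0, -0.0]
ft_force: [0.6, 0.8, 0.7]
grip_width: 0.0851
grasp_force: 0.0
```

Run:
```python
from plan import *
c,im,d=snap('wrist','w3'); P=cloud(c,d)
for n,(x,y) in dict(bottle=(.473,.0048),pueblo=(.4783,-.0686),cactus=(.4868,-.1415)).items():
    m=(abs(P[...,0]-x)<.036)&(abs(P[...,1]-y)<.036)
    for lo,hi in((.045,.08),(.08,.115)):
        k=m&(P[...,2]>lo)&(P[...,2]<hi)
        if k.sum()>20: print(n,lo,cv2.minAreaRect(P[k][:,:2].astype(np.float32)),P[k][:,2].max())
plan([])
c,im,d=snap('top','t3')
cv2.imwrite('pics/t3c.png',cv2.resize(im[90:310,215:455,::-1],None,fx=2.5,fy=2.5,interpolation=cv2.INTER_CUBIC))
```

```text
bottle 0.045 ((0.4704863429069519, 0.008154835551977158), (0.044526007026433945, 0.03869979456067085), 3.1843748092651367) 0.07999281254250082
bottle 0.08 ((0.47135311365127563, 0.007220067083835602), (0.031331345438957214, 0.03492583706974983), 65.91390228271484) 0.10621252353400128
pueblo 0.045 ((0.4763803780078888, -0.06511572003364563), (0.04604540020227432, 0.05077889561653137), 4.0251851081848145) 0.07995853935107672
pueblo 0.08 ((0.47715309262275696, -0.06843193620443344), (0.04123988002538681, 0.041597507894039154), 3.8034489154815674) 0.1035798219253754
cactus 0.045 ((0.4840136170387268, -0.1296631246805191), (0.025635328143835068, 0.027407918125391006), 6.1982951164245605) 0.07998130666995311
cactus 0.08 ((0.4833119809627533, -0.12682081758975983), (0.02337522804737091, 0.021149437874555588), 7.852426052093506) 0.09165132357777664
now [0.4732 0.0051 0.1709] yaw 3.55 t 10.35
```

View pics/w3.png

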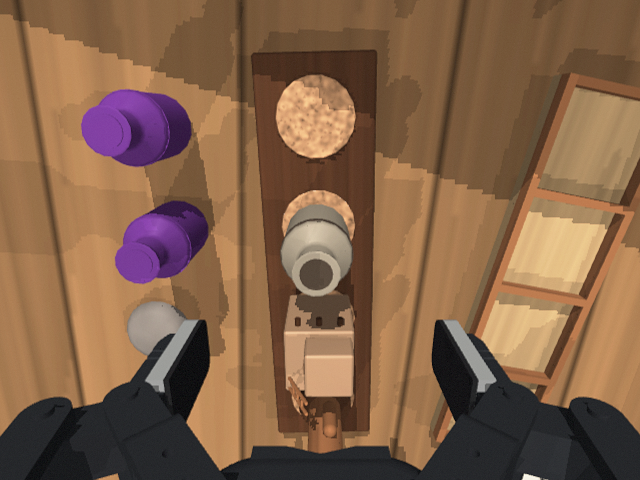

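Wrist view: the bottle (317,255) is centred between the jaws, the owl's disc (316,115) is empty, and the pueblo (320,340) and cactus (325,425) still stand. I'll shift about 2 mm and descend.

Emit:
apply_moves --steps '[[[0.005,-0.008,0.05],[0,0,0],1],[[0,0,0.1],[0,0,0],1],[[0,0,0.13],[0,0,0],1],[[0,0,0.12],[0,0,0],1],[[0,0,0.08],[0,0,0],1],[[0,0,0.05],[0,0,0],1],[[0,0,0.025],[0,0,0],1],[[0,0,0],[0,0,0],1]]'

```text
clock: 11.07
eef_pos: [0.4706, 0.0061, 0.0589]
tool_rot: [0.685, 0.729, -0.001, -0.001]
ft_force: [0.2, 0.3, -0.5]
grip_width: 0.0856
grasp_force: 0.0
```

Emit:
apply_moves --steps '[[[0,0,0],[0,0,0],0.8],[[0,0,0],[0,0,0],0.6],[[0,0,0],[0,0,0],0.4],[[0,0,0],[0,0,0],0],[[0,0,0],[0,0,0],0],[[0,0,0],[0,0,0],0],[[0,0,0],[0,0,0],0],[[0,0,0],[0,0,0],0]]'

```text
clock: 11.73
eef_pos: [0.4722, 0.0061, 0.0611]
tool_rot: [0.685, 0.729, 0.001, 0.001]
ft_force: [-0.8, -0.1, 5.9]
grip_width: 0.0423
grasp_force: 61.3
```

Run:
```python
from plan import *
plan([])
plan([(.6461,-.0752,.17,-7.4,0,14)],(.4718,.0063,.17,3.6))
```

```text
now [0.4722 0.0061 0.0611] yaw 3.56 t 11.73
now [0.4722 0.0061 0.0611] yaw 3.56 t 11.73
[[[-0.033, 0.06, 0.0], [0, 0, 0.0044], 0], [[-0.032, 0.061, 0.0], [0, 0, 0.0044], 0], [[-0.031, 0.061, 0.0], [0, 0, 0.0044], 0], [[-0.03, 0.062, 0.0], [0, 0, 0.0044], 0], [[-0.03, 0.062, 0.0], [0, 0, 0.0044], 0], [[-0.029, 0.062, 0.0], [0, 0, 0.0044], 0], [[-0.028, 0.063, 0.0], [0, 0, 0.0044], 0], [[-0.027, 0.063, 0.0], [0, 0, 0.0044], 0]]
[[[-0.026, 0.064, 0.0], [0, 0, 0.0044], 0], [[-0.025, 0.064, 0.0], [0, 0, 0.0044], 0], [[-0.024, 0.064, 0.0], [0, 0, 0.0044], 0], [[-0.024, 0.065, 0.0], [0, 0, 0.0044], 0], [[-0.023, 0.065, 0.0], [0, 0, 0.0044], 0], [[-0.022, 0.065, 0.0], [0, 0, 0.0044], 0]]
```

Emit:
apply_moves --steps '[[[0,0,-0.02],[0,0,0],0],[[0,0,-0.05],[0,0,0],0],[[0,0,-0.1],[0,0,0],0],[[0,0,-0.12],[0,0,0],0],[[0,0,-0.12],[0,0,0],0],[[0,0,-0.09],[0,0,0],0],[[0,0,-0.05],[0,0,0],0],[[0,0,0],[0,0,0],0]]'

```text
clock: 12.4
eef_pos: [0.4731, 0.0061, 0.1726]
tool_rot: [0.685, 0.729, 0.002, 0.002]
ft_force: [-0.2, 1.3, -2.5]
grip_width: 0.0421
grasp_force: 61.0
```

Emit:
apply_moves --steps '[[[-0.033,0.06,0.0],[0,0,0.0044],0],[[-0.032,0.061,0.0],[0,0,0.0044],0],[[-0.031,0.061,0.0],[0,0,0.0044],0],[[-0.03,0.062,0.0],[0,0,0.0044],0],[[-0.03,0.062,0.0],[0,0,0.0044],0],[[-0.029,0.062,0.0],[0,0,0.0044],0],[[-0.028,0.063,0.0],[0,0,0.0044],0],[[-0.027,0.063,0.0],[0,0,0.0044],0]]'

```text
clock: 13.07
eef_pos: [0.5707, -0.0408, 0.1684]
tool_rot: [0.724, 0.69, -0.001, -0.001]
ft_force: [-0.4, -0.1, -1.5]
grip_width: 0.0426
grasp_force: 61.1
```

Emit:
apply_moves --steps '[[[-0.026,0.064,0.0],[0,0,0.0044],0],[[-0.025,0.064,0.0],[0,0,0.0044],0],[[-0.024,0.064,0.0],[0,0,0.0044],0],[[-0.024,0.065,0.0],[0,0,0.0044],0],[[-0.023,0.065,0.0],[0,0,0.0044],0],[[-0.022,0.065,0.0],[0,0,0.0044],0],[[0,0,0],[0,0,0],0],[[0,0,0],[0,0,0],0]]'

```text
clock: 13.73
eef_pos: [0.6451, -0.0758, 0.168]
tool_rot: [0.752, 0.659, -0.001, -0.001]
ft_force: [-0.1, 0.1, -2.0]
grip_width: 0.0424
grasp_force: 61.2
```

Run:
```python
from plan import *
plan([(.6461,-.0752,.055,-7.4,0,4)])
```

```text
now [ 0.6451 -0.0758  0.168 ] yaw -7.54 t 13.73
[[[0.001, 0.001, 0.141], [0, 0, -0.0002], 0], [[0.001, 0.001, 0.141], [0, 0, -0.0002], 0], [[0.001, 0.001, 0.141], [0, 0, -0.0002], 0], [[0.001, 0.001, 0.141], [0, 0, -0.0002], 0]]
```

Emit:
apply_moves --steps '[[[0.004,0.004,0.06],[0,0,0],0],[[0,0,0.12],[0,0,0],0],[[0,0,0.14],[0,0,0],0],[[0,0,0.11],[0,0,0],0],[[0,0,0.07],[0,0,0],0],[[0,0,0.04],[0,0,0],0],[[0,0,0.02],[0,0,0],0],[[0,0,0.01],[0,0,0],0]]'

```text
clock: 14.4
eef_pos: [0.6461, -0.0747, 0.0555]
tool_rot: [0.752, 0.659, -0.0, -0.0]
ft_force: [0.3, 0.6, -1.5]
grip_width: 0.0421
grasp_force: 61.2
```

Emit:
apply_moves --steps '[[[0,0,0.005],[0,0,0],0],[[0,0,0.003],[0,0,0],0],[[0,0,0.003],[0,0,0],0],[[0,0,0.002],[0,0,0],0],[[0,0,0],[0,0,0],0],[[0,0,0],[0,0,0],0],[[0,0,0],[0,0,0],0],[[0,0,0],[0,0,0],0]]'

```text
clock: 15.07
eef_pos: [0.6467, -0.075, 0.0534]
tool_rot: [0.752, 0.659, 0.0, 0.0]
ft_force: [0.3, 0.4, -2.3]
grip_width: 0.0425
grasp_force: 61.2
```

Still 3.3 mm above contact (expected at 0.0501).

Emit:
apply_moves --steps '[[[0,0,0.005],[0,0,0],0],[[0,0,0.005],[0,0,0],0],[[0,0,0.003],[0,0,0],0],[[0,0,0.002],[0,0,0],0],[[0,0,0.002],[0,0,0],0],[[0,0,0.001],[0,0,0],0],[[0,0,0],[0,0,0],0],[[0,0,0],[0,0,0],0]]'

```text
clock: 15.73
eef_pos: [0.6465, -0.0749, 0.0502]
tool_rot: [0.752, 0.659, -0.0, -0.0]
ft_force: [-2.5, 0.1, 3.8]
grip_width: 0.0424
grasp_force: 61.7
```

Contact. I'll release, rise and go over to the pueblo.

Emit:
apply_moves --steps '[[[0,0,0],[0,0,0],0.56],[[0,0,0],[0,0,0],0.6],[[0,0,0],[0,0,0],0.7],[[0,0,0],[0,0,0],0.8],[[0,0,0],[0,0,0],0.9],[[0,0,0],[0,0,0],1],[[0,0,0],[0,0,0],1],[[0,0,0],[0,0,0],1]]'

```text
clock: 16.4
eef_pos: [0.6466, -0.075, 0.0496]
tool_rot: [0.752, 0.659, 0.0, -0.0]
ft_force: [0.2, -0.1, 0.5]
grip_width: 0.0854
grasp_force: 0.0
```

Emit:
apply_moves --steps '[[[0,0,-0.03],[0,0,0],1],[[0,0,-0.07],[0,0,0],1],[[0,0,-0.1],[0,0,0],1],[[0,0,-0.12],[0,0,0],1],[[0,0,-0.13],[0,0,0],1],[[0,0,-0.1],[0,0,0],1],[[0,0,-0.05],[0,0,0],1],[[0,0,0],[0,0,0],1]]'

```text
clock: 17.07
eef_pos: [0.6484, -0.0752, 0.1734]
tool_rot: [0.752, 0.659, 0.002, 0.002]
ft_force: [0.2, -0.1, -0.2]
grip_width: 0.0855
grasp_force: 0.0
```

Run:
```python
from plan import *
plan([(.4777,-.0685,.17,4,1,13)],(.6465,-.075,.17,-7.4))
```

```text
now [ 0.6484 -0.0752  0.1734] yaw -7.53 t 17.07
[[[-0.006, -0.065, 0.0], [0, 0, -0.0049], 1], [[-0.005, -0.065, 0.0], [0, 0, -0.0049], 1], [[-0.004, -0.065, 0.0], [0, 0, -0.0049], 1], [[-0.003, -0.065, 0.0], [0, 0, -0.0049], 1], [[-0.002, -0.065, 0.0], [0, 0, -0.0049], 1], [[-0.001, -0.065, 0.0], [0, 0, -0.0049], 1], [[0.0, -0.065, 0.0], [0, 0, -0.0049], 1], [[0.001, -0.065, 0.0], [0, 0, -0.0049], 1]]
[[[0.002, -0.065, 0.0], [0, 0, -0.0049], 1], [[0.003, -0.065, 0.0], [0, 0, -0.0049], 1], [[0.004, -0.065, 0.0], [0, 0, -0.0049], 1], [[0.005, -0.065, 0.0], [0, 0, -0.0049], 1], [[0.006, -0.065, 0.0], [0, 0, -0.0049], 1]]
```

Emit:
apply_moves --steps '[[[-0.006,-0.065,0.0],[0,0,-0.0049],1],[[-0.005,-0.065,0.0],[0,0,-0.0049],1],[[-0.004,-0.065,0.0],[0,0,-0.0049],1],[[-0.003,-0.065,0.0],[0,0,-0.0049],1],[[-0.002,-0.065,0.0],[0,0,-0.0049],1],[[-0.001,-0.065,0.0],[0,0,-0.0049],1],[[0.0,-0.065,0.0],[0,0,-0.0049],1],[[0.001,-0.065,0.0],[0,0,-0.0049],1]]'

```text
clock: 17.73
eef_pos: [0.5408, -0.0707, 0.1679]
tool_rot: [0.71, 0.704, -0.001, -0.001]
ft_force: [0.6, 0.6, -0.3]
grip_width: 0.0855
grasp_force: 0.0
```

Emit:
apply_moves --steps '[[[0.002,-0.065,0.0],[0,0,-0.0049],1],[[0.003,-0.065,0.0],[0,0,-0.0049],1],[[0.004,-0.065,0.0],[0,0,-0.0049],1],[[0.005,-0.065,0.0],[0,0,-0.0049],1],[[0.006,-0.065,0.0],[0,0,-0.0049],1],[[0,0,0],[0,0,0],1],[[0,0,0],[0,0,0],1],[[0,0,0],[0,0,0],1]]'

```text
clock: 18.4
eef_pos: [0.4779, -0.0684, 0.1692]
tool_rot: [0.682, 0.731, -0.0, -0.0]
ft_force: [0.9, 1.4, -0.3]
grip_width: 0.0854
grasp_force: 0.0
```

Run:
```python
from plan import *
c,im,d=snap('wrist','w4'); P=cloud(c,d)
for n,(x,y) in dict(pueblo=(.4783,-.0686),cactus=(.4868,-.1415)).items():
    m=(abs(P[...,0]-x)<.036)&(abs(P[...,1]-y)<.036)
    for lo,hi in((.035,.075),(.045,.06),(.06,.08),(.08,.115)):
        k=m&(P[...,2]>lo)&(P[...,2]<hi)
        if k.sum()>20: print(n,lo,cv2.minAreaRect(P[k][:,:2].astype(np.float32)),P[k][:,2].max())
plan([])
```

```text
pueblo 0.035 ((0.4765101373195648, -0.0683850347995758), (0.04546164721250534, 0.05600795894861221), 2.7909111976623535) 0.0749948165409455
pueblo 0.045 ((0.4751276969909668, -0.0457177497446537), (0.04450690746307373, 0.00103029515594244), 3.6241848468780518) 0.059968654075172566
pueblo 0.06 ((0.4766833484172821, -0.0684477761387825), (0.04613650217652321, 0.056140102446079254), 3.5911974906921387) 0.07998166989688546
pueblo 0.08 ((0.47706329822540283, -0.06894630193710327), (0.04124758020043373, 0.04128198325634003), 4.232306480407715) 0.1043769737740349
cactus 0.035 ((0.4894728362560272, -0.13264073431491852), (0.032807718962430954, 0.03393246978521347), 82.51119995117188) 0.074965296089063
cactus 0.045 ((0.4820265471935272, -0.1297016143798828), (0.025728335604071617, 0.024092761799693108), 15.003968238830566) 0.05998559581672181
cactus 0.06 ((0.4821677803993225, -0.12939806282520294), (0.025707334280014038, 0.02444981224834919), 14.201475143432617) 0.07999677477293696
cactus 0.08 ((0.4883984923362732, -0.13555777072906494), (0.03476522117853165, 0.02499770186841488), 63.41984939575195) 0.10947140779382071
now [ 0.4781 -0.0684  0.1693] yaw 3.93 t 18.45
```

View pics/w4.png

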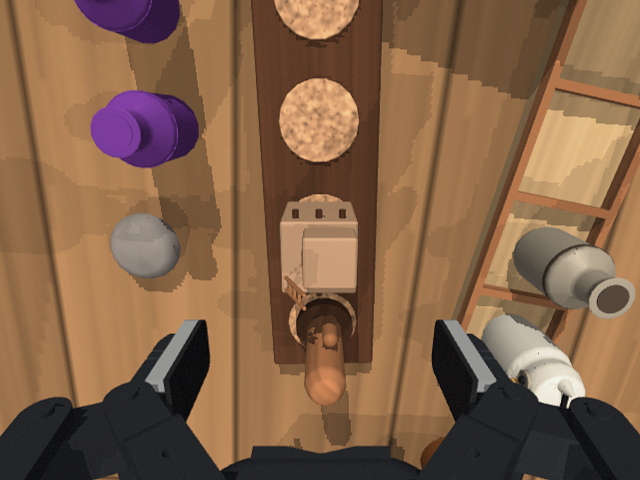

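Wrist view: the pueblo (319,250) is square between the jaws, the owl (535,360) and bottle (570,270) stand in the rack, and the cactus is at (325,350).

Emit:
apply_moves --steps '[[[0,-0.006,0.05],[0,0,0],1],[[0,0,0.1],[0,0,0],1],[[0,0,0.13],[0,0,0],1],[[0,0,0.12],[0,0,0],1],[[0,0,0.07],[0,0,0],1],[[0,0,0.05],[0,0,0],1],[[0,0,0.025],[0,0,0],1],[[0,0,0],[0,0,0],1]]'

```text
clock: 19.12
eef_pos: [0.4759, -0.0683, 0.0593]
tool_rot: [0.682, 0.731, -0.001, -0.001]
ft_force: [0.1, 0.3, -0.1]
grip_width: 0.0852
grasp_force: 0.0
```

Emit:
apply_moves --steps '[[[0,0,0],[0,0,0],0.8],[[0,0,0],[0,0,0],0.6],[[0,0,0],[0,0,0],0.4],[[0,0,0],[0,0,0],0],[[0,0,0],[0,0,0],0],[[0,0,0],[0,0,0],0],[[0,0,0],[0,0,0],0],[[0,0,0],[0,0,0],0]]'

```text
clock: 19.78
eef_pos: [0.4773, -0.0686, 0.0618]
tool_rot: [0.682, 0.731, 0.001, 0.001]
ft_force: [-0.8, -0.7, 5.6]
grip_width: 0.0452
grasp_force: 62.4
```

Run:
```python
from plan import *
plan([(.6559,.0002,.17,-7.4,0,14)],(.4767,-.0685,.17,4))
```

```text
now [ 0.4773 -0.0686  0.0618] yaw 3.94 t 19.78
[[[0.02, 0.066, 0.0], [0, 0, 0.0045], 0], [[0.021, 0.065, 0.0], [0, 0, 0.0045], 0], [[0.022, 0.065, 0.0], [0, 0, 0.0045], 0], [[0.023, 0.065, 0.0], [0, 0, 0.0045], 0], [[0.024, 0.064, 0.0], [0, 0, 0.0045], 0], [[0.025, 0.064, 0.0], [0, 0, 0.0045], 0], [[0.026, 0.064, 0.0], [0, 0, 0.0045], 0], [[0.026, 0.063, 0.0], [0, 0, 0.0045], 0]]
[[[0.027, 0.063, 0.0], [0, 0, 0.0045], 0], [[0.028, 0.062, 0.0], [0, 0, 0.0045], 0], [[0.029, 0.062, 0.0], [0, 0, 0.0045], 0], [[0.03, 0.062, 0.0], [0, 0, 0.0045], 0], [[0.031, 0.061, 0.0], [0, 0, 0.0045], 0], [[0.032, 0.061, 0.0], [0, 0, 0.0045], 0]]
```

Emit:
apply_moves --steps '[[[0,0,-0.02],[0,0,0],0],[[0,0,-0.05],[0,0,0],0],[[0,0,-0.1],[0,0,0],0],[[0,0,-0.12],[0,0,0],0],[[0,0,-0.12],[0,0,0],0],[[0,0,-0.09],[0,0,0],0],[[0,0,-0.05],[0,0,0],0],[[0,0,0],[0,0,0],0]]'

```text
clock: 20.45
eef_pos: [0.4776, -0.0687, 0.1731]
tool_rot: [0.682, 0.731, 0.001, 0.002]
ft_force: [1.4, 0.2, -1.5]
grip_width: 0.0454
grasp_force: 61.8
```

Emit:
apply_moves --steps '[[[0.02,0.066,0.0],[0,0,0.0045],0],[[0.021,0.065,0.0],[0,0,0.0045],0],[[0.022,0.065,0.0],[0,0,0.0045],0],[[0.023,0.065,0.0],[0,0,0.0045],0],[[0.024,0.064,0.0],[0,0,0.0045],0],[[0.025,0.064,0.0],[0,0,0.0045],0],[[0.026,0.064,0.0],[0,0,0.0045],0],[[0.026,0.063,0.0],[0,0,0.0045],0]]'

```text
clock: 21.12
eef_pos: [0.5783, -0.0287, 0.1689]
tool_rot: [0.723, 0.691, -0.001, -0.001]
ft_force: [-0.1, -0.4, -0.2]
grip_width: 0.0452
grasp_force: 61.8
```

Emit:
apply_moves --steps '[[[0.027,0.063,0.0],[0,0,0.0045],0],[[0.028,0.062,0.0],[0,0,0.0045],0],[[0.029,0.062,0.0],[0,0,0.0045],0],[[0.03,0.062,0.0],[0,0,0.0045],0],[[0.031,0.061,0.0],[0,0,0.0045],0],[[0.032,0.061,0.0],[0,0,0.0045],0],[[0,0,0],[0,0,0],0],[[0,0,0],[0,0,0],0]]'

```text
clock: 21.78
eef_pos: [0.6549, 0.0006, 0.1686]
tool_rot: [0.751, 0.66, -0.001, -0.001]
ft_force: [-0.3, -0.6, -0.9]
grip_width: 0.0452
grasp_force: 61.9
```

Emit:
apply_moves --steps '[[[0,0.004,0.06],[0,0,0],0],[[0,0,0.12],[0,0,0],0],[[0,0,0.14],[0,0,0],0],[[0,0,0.11],[0,0,0],0],[[0,0,0.07],[0,0,0],0],[[0,0,0.04],[0,0,0],0],[[0,0,0.025],[0,0,0],0],[[0,0,0.01],[0,0,0],0]]'

```text
clock: 22.45
eef_pos: [0.6556, 0.0, 0.0551]
tool_rot: [0.751, 0.66, -0.001, -0.0]
ft_force: [-0.2, -1.0, -0.4]
grip_width: 0.045
grasp_force: 61.9
```

Emit:
apply_moves --steps '[[[0,0,0.005],[0,0,0],0],[[0,0,0.005],[0,0,0],0],[[0,0,0.003],[0,0,0],0],[[0,0,0.002],[0,0,0],0],[[0,0,0],[0,0,0],0],[[0,0,0],[0,0,0],0],[[0,0,0],[0,0,0],0],[[0,0,0],[0,0,0],0]]'

```text
clock: 23.12
eef_pos: [0.6565, 0.0002, 0.0528]
tool_rot: [0.751, 0.66, 0.0, 0.0]
ft_force: [-0.5, -0.5, -1.7]
grip_width: 0.045
grasp_force: 61.9
```

Emit:
apply_moves --steps '[[[0,0,0.003],[0,0,0],0],[[0,0,0.003],[0,0,0],0],[[0,0,0.002],[0,0,0],0],[[0,0,0.002],[0,0,0],0],[[0,0,0.002],[0,0,0],0],[[0,0,0],[0,0,0],0],[[0,0,0],[0,0,0],0],[[0,0,0],[0,0,0],0]]'

```text
clock: 23.78
eef_pos: [0.6563, 0.0002, 0.0509]
tool_rot: [0.751, 0.66, 0.0, 0.0]
ft_force: [-2.9, -0.3, 5.8]
grip_width: 0.0452
grasp_force: 62.5
```

Contact. I'll release, rise and go to the cactus.

Emit:
apply_moves --steps '[[[0,0,0],[0,0,0],0.56],[[0,0,0],[0,0,0],0.6],[[0,0,0],[0,0,0],0.7],[[0,0,0],[0,0,0],0.8],[[0,0,0],[0,0,0],0.9],[[0,0,0],[0,0,0],1],[[0,0,0],[0,0,0],1],[[0,0,0],[0,0,0],1]]'

```text
clock: 24.45
eef_pos: [0.6564, 0.0002, 0.0502]
tool_rot: [0.751, 0.66, -0.0, -0.0]
ft_force: [-0.6, -0.6, -0.2]
grip_width: 0.0851
grasp_force: 0.0
```

Emit:
apply_moves --steps '[[[0,0,-0.03],[0,0,0],1],[[0,0,-0.07],[0,0,0],1],[[0,0,-0.1],[0,0,0],1],[[0,0,-0.12],[0,0,0],1],[[0,0,-0.13],[0,0,0],1],[[0,0,-0.1],[0,0,0],1],[[0,0,-0.05],[0,0,0],1],[[0,0,0],[0,0,0],1]]'

```text
clock: 25.12
eef_pos: [0.6582, 0.0002, 0.1741]
tool_rot: [0.751, 0.66, 0.002, 0.002]
ft_force: [0.8, -0.4, -0.2]
grip_width: 0.0852
grasp_force: 0.0
```

Run:
```python
from plan import *
plan([(.4860,-.1413,.17,-8.5,1,14)],(.6562,.0002,.17,-7.4))
```

```text
now [6.582e-01 2.000e-04 1.741e-01] yaw -7.4 t 25.12
[[[-0.058, -0.054, 0.0], [0, 0, 0.0004], 1], [[-0.058, -0.054, 0.0], [0, 0, 0.0004], 1], [[-0.058, -0.054, 0.0], [0, 0, 0.0004], 1], [[-0.058, -0.054, 0.0], [0, 0, 0.0004], 1], [[-0.058, -0.053, 0.0], [0, 0, 0.0004], 1], [[-0.058, -0.053, 0.0], [0, 0, 0.0004], 1], [[-0.058, -0.053, 0.0], [0, 0, 0.0004], 1], [[-0.058, -0.053, 0.0], [0, 0, 0.0004], 1]]
[[[-0.059, -0.053, 0.0], [0, 0, 0.0004], 1], [[-0.059, -0.053, 0.0], [0, 0, 0.0004], 1], [[-0.059, -0.053, 0.0], [0, 0, 0.0004], 1], [[-0.059, -0.053, 0.0], [0, 0, 0.0004], 1], [[-0.059, -0.053, 0.0], [0, 0, 0.0004], 1], [[-0.059, -0.053, 0.0], [0, 0, 0.0004], 1]]
```

Emit:
apply_moves --steps '[[[-0.058,-0.054,0.0],[0,0,0.0004],1],[[-0.058,-0.054,0.0],[0,0,0.0004],1],[[-0.058,-0.054,0.0],[0,0,0.0004],1],[[-0.058,-0.054,0.0],[0,0,0.0004],1],[[-0.058,-0.053,0.0],[0,0,0.0004],1],[[-0.058,-0.053,0.0],[0,0,0.0004],1],[[-0.058,-0.053,0.0],[0,0,0.0004],1],[[-0.058,-0.053,0.0],[0,0,0.0004],1]]'

```text
clock: 25.78
eef_pos: [0.5575, -0.0806, 0.1684]
tool_rot: [0.755, 0.656, -0.001, -0.001]
ft_force: [-0.4, 1.0, 0.4]
grip_width: 0.0853
grasp_force: 0.0
```

Emit:
apply_moves --steps '[[[-0.059,-0.053,0.0],[0,0,0.0004],1],[[-0.059,-0.053,0.0],[0,0,0.0004],1],[[-0.059,-0.053,0.0],[0,0,0.0004],1],[[-0.059,-0.053,0.0],[0,0,0.0004],1],[[-0.059,-0.053,0.0],[0,0,0.0004],1],[[-0.059,-0.053,0.0],[0,0,0.0004],1],[[0,0,0],[0,0,0],1],[[0,0,0],[0,0,0],1]]'

```text
clock: 26.45
eef_pos: [0.4852, -0.1415, 0.1692]
tool_rot: [0.757, 0.653, -0.0, -0.001]
ft_force: [0.9, 0.1, -0.8]
grip_width: 0.0856
grasp_force: 0.0
```

Run:
```python
from plan import *
c,im,d=snap('wrist','w5'); P=cloud(c,d)
x,y=.4868,-.1415
m=(abs(P[...,0]-x)<.036)&(abs(P[...,1]-y)<.036)
for lo,hi in((.034,.06),(.06,.075),(.075,.084),(.09,.115)):
    k=m&(P[...,2]>lo)&(P[...,2]<hi)
    if k.sum()>20: print(lo,cv2.minAreaRect(P[k][:,:2].astype(np.float32)),P[k][:,2].max())
print('stem px',np.round(w2p(c,(x,y,.108)),1)); plan([])
```

```text
0.034 ((0.48662757873535156, -0.13593152165412903), (0.03826301917433739, 0.041967857629060745), 81.7482681274414) 0.05997065128266243
0.06 ((0.48792433738708496, -0.12867195904254913), (0.024456193670630455, 0.025580404326319695), 80.0849838256836) 0.0748940412968601
0.075 ((0.48831701278686523, -0.12889350950717926), (0.024671299383044243, 0.025725385174155235), 78.54046630859375) 0.0839822797863653
0.09 ((0.485685259103775, -0.14116425812244415), (0.023996876552700996, 0.025405479595065117), 75.85546112060547) 0.10981365902663283
stem px [3.241e+02 2.778e+02 2.000e-01]
now [ 0.4859 -0.1412  0.1695] yaw -8.43 t 26.5
```

View pics/w5.png

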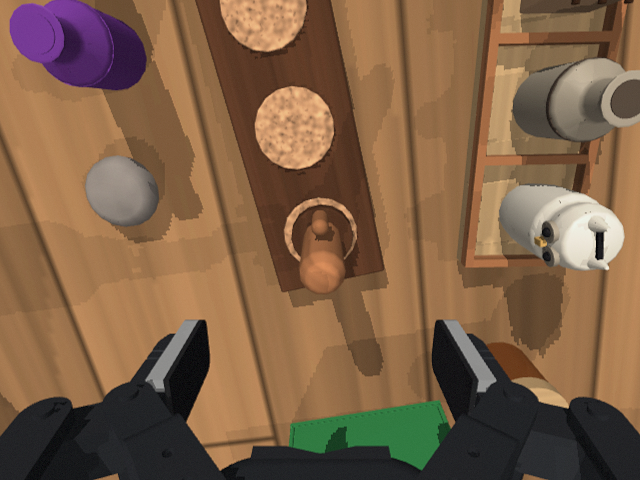

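Wrist view: the cactus (321,270) is centred, its visible arm (320,222) in line across the jaws so the pads close clear of the arms. Owl and bottle stand upright in their bays.

Emit:
apply_moves --steps '[[[0,0,0.05],[0,0,0],1],[[0,0,0.09],[0,0,0],1],[[0,0,0.11],[0,0,0],1],[[0,0,0.09],[0,0,0],1],[[0,0,0.06],[0,0,0],1],[[0,0,0.035],[0,0,0],1],[[0,0,0.015],[0,0,0],1],[[0,0,0],[0,0,0],1]]'

```text
clock: 27.17
eef_pos: [0.486, -0.1409, 0.0793]
tool_rot: [0.757, 0.654, -0.0, -0.001]
ft_force: [-0.0, -0.2, 0.4]
grip_width: 0.0855
grasp_force: 0.0
```

Emit:
apply_moves --steps '[[[0,0,0],[0,0,0],0.8],[[0,0,0],[0,0,0],0.6],[[0,0,0],[0,0,0],0.45],[[0,0,0],[0,0,0],0.35],[[0,0,0],[0,0,0],0],[[0,0,0],[0,0,0],0],[[0,0,0],[0,0,0],0],[[0,0,0],[0,0,0],0]]'

```text
clock: 27.83
eef_pos: [0.4866, -0.1416, 0.081]
tool_rot: [0.757, 0.653, 0.0, 0.001]
ft_force: [-1.4, -0.3, 6.1]
grip_width: 0.0243
grasp_force: 59.0
```

Run:
```python
from plan import *
plan([(.6657,.0755,.19,-7.4,0,20)],(.4860,-.1413,.19,-8.45))
```

```text
now [ 0.4866 -0.1416  0.081 ] yaw -8.41 t 27.83
[[[0.06, 0.036, 0.0], [0, 0, -0.0003], 0], [[0.06, 0.037, 0.0], [0, 0, -0.0003], 0], [[0.06, 0.037, 0.0], [0, 0, -0.0003], 0], [[0.06, 0.037, 0.0], [0, 0, -0.0003], 0], [[0.06, 0.037, 0.0], [0, 0, -0.0003], 0], [[0.06, 0.037, 0.0], [0, 0, -0.0003], 0], [[0.06, 0.037, 0.0], [0, 0, -0.0003], 0], [[0.06, 0.037, 0.0], [0, 0, -0.0003], 0]]
[[[0.06, 0.037, 0.0], [0, 0, -0.0003], 0], [[0.06, 0.037, 0.0], [0, 0, -0.0003], 0], [[0.06, 0.037, 0.0], [0, 0, -0.0003], 0], [[0.06, 0.037, 0.0], [0, 0, -0.0003], 0], [[0.06, 0.037, 0.0], [0, 0, -0.0003], 0], [[0.06, 0.037, 0.0], [0, 0, -0.0003], 0], [[0.06, 0.037, 0.0], [0, 0, -0.0003], 0], [[0.06, 0.037, 0.0], [0, 0, -0.0003], 0]]
[[[0.06, 0.037, 0.0], [0, 0, -0.0003], 0], [[0.06, 0.037, 0.0], [0, 0, -0.0003], 0], [[0.06, 0.037, 0.0], [0, 0, -0.0003], 0], [[0.06, 0.038, 0.0], [0, 0, -0.0003], 0]]
```

Emit:
apply_moves --steps '[[[0,0,-0.02],[0,0,0],0],[[0,0,-0.05],[0,0,0],0],[[0,0,-0.1],[0,0,0],0],[[0,0,-0.12],[0,0,0],0],[[0,0,-0.12],[0,0,0],0],[[0,0,-0.09],[0,0,0],0],[[0,0,-0.05],[0,0,0],0],[[0,0,0],[0,0,0],0]]'

```text
clock: 28.5
eef_pos: [0.4877, -0.1418, 0.1931]
tool_rot: [0.757, 0.653, 0.001, 0.002]
ft_force: [1.0, -0.6, -0.1]
grip_width: 0.0242
grasp_force: 58.9
```

Emit:
apply_moves --steps '[[[0.06,0.036,0.0],[0,0,-0.0003],0],[[0.06,0.037,0.0],[0,0,-0.0003],0],[[0.06,0.037,0.0],[0,0,-0.0003],0],[[0.06,0.037,0.0],[0,0,-0.0003],0],[[0.06,0.037,0.0],[0,0,-0.0003],0],[[0.06,0.037,0.0],[0,0,-0.0003],0],[[0.06,0.037,0.0],[0,0,-0.0003],0],[[0.06,0.037,0.0],[0,0,-0.0003],0]]'

```text
clock: 29.17
eef_pos: [0.5592, -0.0534, 0.19]
tool_rot: [0.754, 0.656, -0.0, -0.0]
ft_force: [0.9, -0.4, -0.1]
grip_width: 0.0242
grasp_force: 58.9
```

Emit:
apply_moves --steps '[[[0.06,0.037,0.0],[0,0,-0.0003],0],[[0.06,0.037,0.0],[0,0,-0.0003],0],[[0.06,0.037,0.0],[0,0,-0.0003],0],[[0.06,0.037,0.0],[0,0,-0.0003],0],[[0.06,0.037,0.0],[0,0,-0.0003],0],[[0.06,0.037,0.0],[0,0,-0.0003],0],[[0.06,0.037,0.0],[0,0,-0.0003],0],[[0.06,0.037,0.0],[0,0,-0.0003],0]]'

```text
clock: 29.83
eef_pos: [0.6308, 0.0335, 0.1902]
tool_rot: [0.752, 0.659, -0.0, 0.0]
ft_force: [-0.9, -0.2, -0.3]
grip_width: 0.0241
grasp_force: 58.9
```

Emit:
apply_moves --steps '[[[0.06,0.037,0.0],[0,0,-0.0003],0],[[0.06,0.037,0.0],[0,0,-0.0003],0],[[0.06,0.037,0.0],[0,0,-0.0003],0],[[0.06,0.038,0.0],[0,0,-0.0003],0],[[0,0,0],[0,0,0],0],[[0,0,0],[0,0,0],0],[[0,0,0],[0,0,0],0],[[0,0,0],[0,0,0],0]]'

```text
clock: 30.5
eef_pos: [0.6654, 0.0755, 0.1902]
tool_rot: [0.751, 0.66, -0.0, -0.0]
ft_force: [-0.9, -0.5, -1.9]
grip_width: 0.0243
grasp_force: 58.9
```

Emit:
apply_moves --steps '[[[0,0,0.06],[0,0,0],0],[[0,0,0.12],[0,0,0],0],[[0,0,0.14],[0,0,0],0],[[0,0,0.11],[0,0,0],0],[[0,0,0.07],[0,0,0],0],[[0,0,0.04],[0,0,0],0],[[0,0,0.025],[0,0,0],0],[[0,0,0.01],[0,0,0],0]]'

```text
clock: 31.17
eef_pos: [0.6656, 0.0756, 0.0752]
tool_rot: [0.751, 0.66, -0.0, -0.0]
ft_force: [0.3, 0.0, -0.6]
grip_width: 0.0245
grasp_force: 59.0
```

Emit:
apply_moves --steps '[[[0,0,0.005],[0,0,0],0],[[0,0,0.005],[0,0,0],0],[[0,0,0.003],[0,0,0],0],[[0,0,0.002],[0,0,0],0],[[0,0,0],[0,0,0],0],[[0,0,0],[0,0,0],0],[[0,0,0],[0,0,0],0],[[0,0,0],[0,0,0],0]]'

```text
clock: 31.83
eef_pos: [0.6658, 0.076, 0.0724]
tool_rot: [0.751, 0.66, 0.0, 0.0]
ft_force: [-0.2, -0.2, -0.9]
grip_width: 0.0241
grasp_force: 59.0
```

Emit:
apply_moves --steps '[[[0,0,0.004],[0,0,0],0],[[0,0,0.003],[0,0,0],0],[[0,0,0.003],[0,0,0],0],[[0,0,0.002],[0,0,0],0],[[0,0,0.002],[0,0,0],0],[[0,0,0],[0,0,0],0],[[0,0,0],[0,0,0],0],[[0,0,0],[0,0,0],0]]'

```text
clock: 32.5
eef_pos: [0.6657, 0.076, 0.0701]
tool_rot: [0.751, 0.66, 0.0, 0.0]
ft_force: [-2.6, -0.8, 4.4]
grip_width: 0.0243
grasp_force: 59.6
```

Contact at the expected height. I'll release, rise and move back out of the view.

Emit:
apply_moves --steps '[[[0,0,0],[0,0,0],0.32],[[0,0,0],[0,0,0],0.38],[[0,0,0],[0,0,0],0.5],[[0,0,0],[0,0,0],0.65],[[0,0,0],[0,0,0],0.8],[[0,0,0],[0,0,0],1],[[0,0,0],[0,0,0],1],[[0,0,0],[0,0,0],1]]'

```text
clock: 33.17
eef_pos: [0.6658, 0.076, 0.0694]
tool_rot: [0.751, 0.66, -0.0, 0.0]
ft_force: [1.1, -0.2, 0.5]
grip_width: 0.0852
grasp_force: 0.0
```

Emit:
apply_moves --steps '[[[0,0,-0.03],[0,0,0],1],[[0,0,-0.07],[0,0,0],1],[[0,0,-0.1],[0,0,0],1],[[0,0,-0.12],[0,0,0],1],[[0,0,-0.13],[0,0,0],1],[[0,0,-0.1],[0,0,0],1],[[0,0,-0.05],[0,0,0],1],[[0,0,0],[0,0,0],1]]'

```text
clock: 33.83
eef_pos: [0.6674, 0.0762, 0.1933]
tool_rot: [0.751, 0.66, 0.003, 0.002]
ft_force: [0.6, -0.0, 0.1]
grip_width: 0.0855
grasp_force: 0.0
```

Emit:
apply_moves --steps '[[[0,-0.08,0],[0,0,0],1],[[0.05,-0.14,0],[0,0,0],1],[[0.1,-0.14,0],[0,0,0],1],[[0.14,-0.14,0],[0,0,0],1],[[0.14,-0.12,0],[0,0,0],1],[[0.14,-0.1,0],[0,0,0],1],[[0.14,-0.08,0],[0,0,0],1],[[0.14,-0.08,0],[0,0,0],1]]'

```text
clock: 34.5
eef_pos: [0.5109, 0.2678, 0.1879]
tool_rot: [0.751, 0.66, -0.001, -0.0]
ft_force: [1.3, 0.8, -0.5]
grip_width: 0.0853
grasp_force: 0.0
```

Emit:
apply_moves --steps '[[[0.14,-0.08,0],[0,0,0],1],[[0.14,-0.08,0],[0,0,0],1],[[0.14,-0.08,0],[0,0,0],1],[[0.1,-0.05,0],[0,0,0],1],[[0.05,-0.02,0],[0,0,0],1],[[0,0,0],[0,0,0],1],[[0,0,0],[0,0,0],1],[[0,0,0],[0,0,0],1]]'

```text
clock: 35.17
eef_pos: [0.4663, 0.3865, 0.1888]
tool_rot: [0.751, 0.66, -0.001, 0.0]
ft_force: [-0.7, -0.8, 0.4]
grip_width: 0.0855
grasp_force: 0.0
```

Run:
```python
from plan import *
c,im,d=snap('top','t9'); P=cloud(c,d)
for n,(x,y) in dict(cactus=(.6657,.0755),pueblo=(.6559,.0002),bottle=(.6461,-.0752),owl=(.6363,-.1505)).items():
    m=(abs(P[...,0]-x)<.035)&(abs(P[...,1]-y)<.035)&(P[...,2]>.03)
    q=P[m]; print(n,len(q),q[:,2].max().round(4),cv2.minAreaRect(q[q[:,2]>q[:,2].max()-.03][:,:2].astype(np.float32)))
c,i2,d=snap('scene','s9'); plan([])
a=cv2.resize(im[80:310,205:465,::-1],(400,354)); b=cv2.resize(i2[160:360,160:420,::-1],(400,308))
o=np.zeros((360,800,3),np.uint8); o[:354,:400]=a; o[:308,400:]=b; cv2.imwrite('pics/fin.png',o)
```

```text
cactus 753 0.1001 ((0.6640894412994385, 0.08019314706325531), (0.02293974906206131, 0.037068288773298264), 12.783282279968262)
pueblo 1546 0.0937 ((0.6577948927879333, 0.0002267882227897644), (0.04598494991660118, 0.04685136675834656), 82.72422790527344)
bottle 1045 0.0972 ((0.6455031037330627, -0.07399097084999084), (0.040408190339803696, 0.034083444625139236), 74.06573486328125)
owl 1182 0.1008 ((0.6364978551864624, -0.1488524079322815), (0.043243613094091415, 0.0370069295167923), 9.247042655944824)
now [0.4666 0.3864 0.1893] yaw -7.46 t 35.27
```

View pics/fin.png

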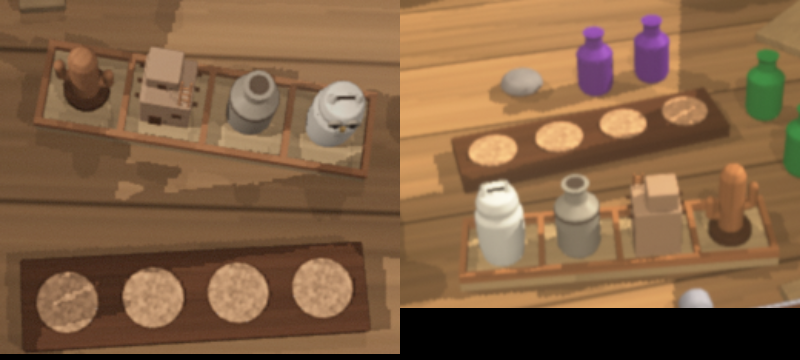

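The final pictures show, from the left, cactus (85,80), pueblo (165,88), bottle (252,100) and owl (337,112), each upright in its own bay, with all the discs empty. Handing in.

```bash
python3 -c "
from workcell import bot; print(bot.job_done())"
```

```text
the job is handed in; nothing more can be done
None
```

I handed the job in at about 35 s: from the left, the cactus, pueblo, bottle and owl stand upright in their own bays, in reverse order, each lowered until it touched the floor before release.

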